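# Lock the badge-photo light's column and turn its dimmer off

### The arm

A 7-joint arm with a two-finger parallel gripper is mounted at the origin on the work surface. World frame = base frame: x ahead of the robot, y to its left, z up, the work surface at z = 0. Lengths are in m, angles in rad, forces in N, time in s.
With the tool pointing down it reaches from about 0.425 to 0.875 m from the base axis. Payload 4.7 kg.
Tool frame: the origin (TCP) lies between the finger pads; the fingertips stand 14 mm ahead of it and the grasp point (between the pads) lies 5 mm behind it; z points along the fingers, y is the line along which they close (so a half turn about z gives the same grasp; the last joint's range is limited). The gripper opens to 87 mm and grips with 3 to 60 N. Pads are 19 mm wide; open, the fingers measure 117 mm over their backs; the gripper's body (75 mm by 190 mm) begins 51 mm behind the grasp point.
Start: joints at [1.173, 0.321, -0.07, 1.45, 0.023, 1.371, -0.057], TCP at [0.26, -0.596, 0.237] pointing down, gripper open.
Joint ranges: [-2.86, 2.86], [-0.3, 2.09], [-1.38, 1.24], [0.06, 2.45], [-1.56, 4.7], [0.09, 2.05], [-2.69, 2.69]. Speed limits (rad/s): [2.57, 2.57, 3.14, 3.14, 3.14, 3.14, 3.14].

### API

Orientations are given as a rotation vector (axis times angle).
In Python, from bench import ctrl gives the robot as it stands.
- The arm moves only by the tool step_arm, never from a script. Its argument "commands" is a list of rows, each an object with "travel": the shift along the tool's x, y, z in m, a list of three; "turn": the turn, a rotation vector about the tool's x, y, z in degrees, a list of three. A call has 1 to 5 rows; each row is the pose to reach, as a shift and turn from the pose commanded when the call began, along the tool's axes at that moment; what a row does not reach only later rows make up. A row lasts 1/10 s, in which the tool goes at most 50 mm and 8.59 degrees, less where a joint would pass 70% of its speed; a pose out of reach is approached as far as the arm can. A call with a gripper value outside its range is refused whole. "gripper" is the opening, from 0 (shut) to 1 (fully open), set as the call begins (left out, the last holds). The fingers move at their own pace and stop on an object; "force" is the grip in N (left out, the last holds). Time passes only in rows, so rows that repeat a pose let the fingers close. It gives the time, the measured TCP pose, the force, the opening and the grip force at its end, in the units of the state.
- ctrl.get_state(): the state, without advancing time (a new reading comes with each control period).
- ctrl.get_image(name): name is "scene" or "side" or "wrist"; returns the picture (384x512x3 uint8, red, green, blue); there is no depth.
- ctrl.camera_model(name): a dict with "fx", "fy", "cx", "cy" (pixels), "R" (3x3) and "t" (3): a world point X has camera coordinates R X + t; the wrist camera has in their place "T_tool_cam" (4x4, takes a point from camera to tool coordinates, whose origin is the TCP and whose axes are the flange's). Camera axes: x right, y down, z forward; pixel columns grow to the right and rows downward; lengths in m; the calibration is good to about 2 mm. A picture is of the moment at which its call begins: read the wrist's pose just before it. camera_model takes no time and is no camera call.
- ctrl.close_job(): hands the job in; it is judged then, once.
The state is a dict: "time": time; "joint_positions": joint angles; "qd": joint speeds; "joint_torque": joint torques, N m; "position": TCP position; "tool_rot": TCP orientation; "ft_force": force on the tool from outside, world axes, zero at the start; "torque": the same for the moment, N m; "grip_width": opening from 0.0 (shut) to 1.0 (fully open); "grip_force": force on a finger pad.
Only numpy, scipy, OpenCV 4.12 (cv2) and the standard library are available. Lean on these libraries where they do the work, as an engineer would, in place of code of your own. Each camera call takes 0.05 s, during which the arm holds its last target. There are 200 camera calls.

### The job

The badge photos are done and the photo light on the reception desk should be made safe for the night. Clamp its column at the height where it now stands by flipping the red lock lever over until it is fully closed, and turn the dimmer knob on its base anticlockwise all the way to its end stop, so that the light is off. Leave the other things on the desk where they are.

Things in the scene. Friction and masses are not known exactly. Their poses are not given: they have to be found in the camera images.
- light_base: badge-photo light: flat dark steel base, 170 mm (x) by 270 mm (y), top 22 mm above the desk, heavy, cannot shift. Origin: centre of its underside; z up, x towards the visitor (away from the desk user), y left. Dimmer axis at x -10, y -75 mm; column axis at x +35, y +75 mm: a 30 mm outer tube ending in a black lock collar, 44 mm across, 100 to 140 mm above the desk
- dimmer_grip (a point): centre of the dimmer knob, on its vertical axis, 38 mm above the desk. A round black fluted knob, 47 mm across at the grip, on a 52 mm skirt 4 mm high; it spans 23 to 50 mm above the desk. A white pointer line runs from its dark top to the rim and down its side; round it lies a ring of white marks and one red mark (off)
- dimmer (a joint): dimmer angle, rad: 0 is the anticlockwise end stop (off, pointer at the red mark, which lies from the axis along light_base -x turned 40 degrees towards -y); grows as the knob turns clockwise seen from above, to the other stop at 4.89. Light friction (0.04 N m); it stays where it is left
- lock_lever (a joint): flip-lock lever angle, rad: 0 fully open, 1.95 fully closed (at its stop, lying along light_base +y past the collar). It swings level and closes clockwise seen from above: at value q it points from the pivot along (-sin(1.95-q), cos(1.95-q)) in light_base's xy. Up to 5 N near the tip; let go half-way it springs open; past about 1.7 it goes over centre and snaps shut
- lever_pivot (a point): the lever's vertical pivot axis at the lever's mid height, 120 mm above the desk, at light_base x +8, y +53 mm, on the collar's robot side
- lever_tip (a point): point near the free end of the red flip-lock lever, 85 mm from the pivot, at mid height. The lever is a bar 8 mm thick, 20 mm tall (110 to 130 mm above the desk), 94 mm long from the pivot; its last 30 mm bends 5 mm outwards (to its opening side). 85 mm of free air lies between it and the base
- column (a joint): height of the sliding inner tube with the LED panel, m: -0.03 (down) to 0.06 (up). Friction (8 N) holds it where it stands unless it is pushed
- column_top (a point): top of the black 26 mm cap of the 20 mm inner tube, on the column axis, 331 mm above the desk plus column. The tube carries an LED panel 160 mm wide (y), 105 mm tall, 20 mm thick, facing the visitor (+x); its middle is 46 mm on the +x side of the tube and 29 mm above this point
- mug: bystander: white ceramic mug, 80 mm across and 95 mm high, standing upright; origin at the centre of its underside
- jug: bystander: ochre ceramic jug with a brown neck, 118 mm high, 100 mm across plus its handle, standing upright; origin at the centre of its underside
- stapler: bystander: blue and black desk stapler, 145 x 36 mm and about 65 mm high; origin at the centre of its underside, x along its length
- tape_dispenser: bystander: black desk tape dispenser, 150 x 60 mm and 90 mm high; origin at the centre of its underside, x along its length
- sticky_notes: bystander: small stack of pastel sticky-note pads, 76 x 76 mm and 20 mm high; origin at the centre of its underside
- pen_tin: bystander: open dark tin tray with pens and a highlighter in it, 205 x 85 mm and 22 mm high; origin at the centre of its underside, x along its length
- mouse: bystander: black computer mouse, 86 x 60 mm and 32 mm high, on a round blue mat; origin at the centre of its underside

How it is judged:
At the end, for the whole second after the job is handed in: Lock lever within 0.1 rad of its closed stop, dimmer within 0.12 rad of its anticlockwise end stop, column within 12 mm of its starting height, and mug, jug, stapler, tape dispenser, sticky notes, pen tin and mouse each within 30 mm of where they stood (value of joint lock_lever above 1.85 rad and value of joint dimmer below 0.12 rad and distance of column_top from where it was at the start of the episode below 0.012 m and distance of each of mug, jug, stapler, tape_dispenser, sticky_notes, pen_tin, mouse from where it was at the start of the episode below 0.03 m); the robot touches nothing.
It fails at once if a thing on the desk beside the light is shifted by more than 30 mm or knocked over (distance of any of mug, jug, stapler, tape_dispenser, sticky_notes, pen_tin, mouse from where it was at the start of the episode above 0.03 m or angle between any of mug, jug's own z axis and vertical above 0.5 rad).
It also fails if it takes over 64 s, if anything falls off the work surface, if the arm or the gripper's body presses on something with over 40 N, if the wrist force passes 120 N, or if a joint passes its speed limit or range.

## Working session

There is one attempt and no reset: what is moved stays moved. The work goes in short steps, Python scripts to look and compute and a tool call to move; the robot and the scene stay as the last step left them, time stands still between calls to the robot, and variables do not carry over. Pictures are saved under pics/ and viewed, at most 10 in all, crops included, and the job is handed in when it is done.

Besides the shell and the picture viewer there is one more tool, called by a JSON object that holds its "name" and its "arguments". step_arm: Moves the arm, as the interface text tells. Its arguments: {"type":"object","properties":{"commands":{"type":"array"},"gripper":{"type":"number"},"force":{"type":"number"}},"required":["commands"]}

```bash
ls; mkdir -p pics
python3 - <<'E'
from bench import ctrl
import cv2,numpy as np
s=ctrl.get_state();print(s['time'],s['position'],s['tool_rot'],s['grip_width'])
for n in ['scene','side','wrist']:
    im=ctrl.get_image(n);cv2.imwrite(f'pics/{n}0.png',im[:,:,::-1])
    m=ctrl.camera_model(n);print(n,{k:np.round(v,4).tolist() for k,v in m.items()})
a=[cv2.imread(f'pics/{n}0.png') for n in ['scene','side']]
E
```

```text
pics
0.0 [ 0.25991046 -0.59519903  0.23543194] [-3.07338755e+00 -6.41976444e-01  7.39863189e-04] 0.9989852538817738
scene {'fx': 492.1462, 'fy': 492.1462, 'cx': 255.1668, 'cy': 190.3752, 'R': [[0.7586, 0.6514, -0.0158], [0.5475, -0.6504, -0.5265], [-0.3532, 0.3908, -0.85]], 't': [-0.4379, -0.2039, 2.0324]}
side {'fx': 410.8927, 'fy': 410.8927, 'cx': 259.0314, 'cy': 188.9313, 'R': [[0.7666, -0.6421, -0.0027], [-0.3854, -0.4567, -0.8018], [0.5136, 0.6157, -0.5975]], 't': [-0.4522, 0.3874, 1.3436]}
wrist {'fx': 342.2555, 'fy': 342.2555, 'cx': 254.1642, 'cy': 191.5324, 'T_tool_cam': [[-0.001, -0.9667, -0.2561, 0.0699], [1.0, -0.001, -0.0001, -0.0001], [-0.0002, -0.2561, 0.9667, -0.148], [0.0, 0.0, 0.0, 1.0]]}
```

View pics/scene0.png

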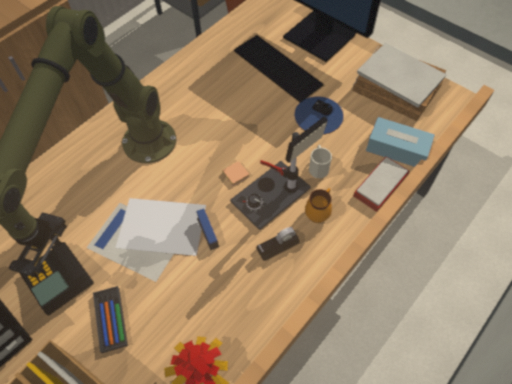

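View pics/side0.png

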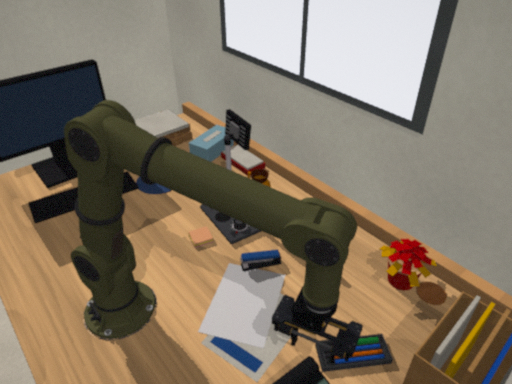

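Scene view: the light base is around pixel (270,195), the knob near (254,203), the red lever near (272,167), and the column near (291,180). The mug is at (320,162), the jug at (318,205), the tape dispenser at (279,243) and the stapler at (207,228). In the side view the arm partly hides the base, near (232,222).

```bash
cat > h.py <<'E'
from bench import ctrl
import cv2,numpy as np
from scipy.spatial.transform import Rotation as Ro
def cam(n,s=None):
    m=ctrl.camera_model(n);K=np.array([[m['fx'],0,m['cx']],[0,m['fy'],m['cy']],[0,0,1]])
    if n!='wrist': return K,np.array(m['R']),np.array(m['t'])
    T=np.eye(4);T[:3,:3]=Ro.from_rotvec(s['tool_rot']).as_matrix();T[:3,3]=s['position']
    C=np.linalg.inv(T@np.array(m['T_tool_cam']));return K,C[:3,:3],C[:3,3]
def ray(c,uv):
    K,R,t=c;d=R.T@np.linalg.solve(K,[uv[0],uv[1],1]);return -R.T@t,d/np.linalg.norm(d)
def onz(c,uv,z):
    o,d=ray(c,uv);return o+d*(z-o[2])/d[2]
def tri(*cu):
    A=np.zeros((3,3));b=np.zeros(3);L=[ray(c,u) for c,u in cu]
    for o,d in L: P=np.eye(3)-np.outer(d,d);A+=P;b+=P@o
    x=np.linalg.solve(A,b);return x,[np.linalg.norm((np.eye(3)-np.outer(d,d))@(x-o)) for o,d in L]
def proj(c,X):
    K,R,t=c;p=K@(R@np.array(X)+t);return p[:2]/p[2]
E
python3 - <<'E'
from h import *
c=cam('scene')
for uv in [(232,200),(256,226),(309,185)]: print(uv,onz(c,uv,.022).round(3))
print('knob',onz(c,(254,203),.05).round(3),onz(c,(268,185),.022).round(3))
for n,uv in dict(mug=(320,175),jug=(318,215),tape=(279,245),stap=(207,230),notes=(236,176),mat=(318,115),pen=(110,320)).items(): print(n,onz(c,uv,.01).round(3))
im=cv2.imread('pics/scene0.png')[100:260,200:360];im2=cv2.imread('pics/side0.png')[100:260,160:300]
a=cv2.resize(im,None,fx=3.7,fy=3.7,interpolation=cv2.INTER_CUBIC)
cv2.imwrite('pics/crop0.png',a)
E
```

```text
(232, 200) [0.461 0.001 0.022]
(256, 226) [ 0.602 -0.024  0.022]
(309, 185) [0.642 0.241 0.022]
knob [0.544 0.033 0.05 ] [0.522 0.14  0.022]
mug [0.643 0.312 0.01 ]
jug [0.744 0.164 0.01 ]
tape [ 0.711 -0.024  0.01 ]
stap [ 0.472 -0.147  0.01 ]
notes [0.395 0.097 0.01 ]
mat [0.455 0.55  0.01 ]
pen [ 0.457 -0.597  0.01 ]
```

View pics/crop0.png

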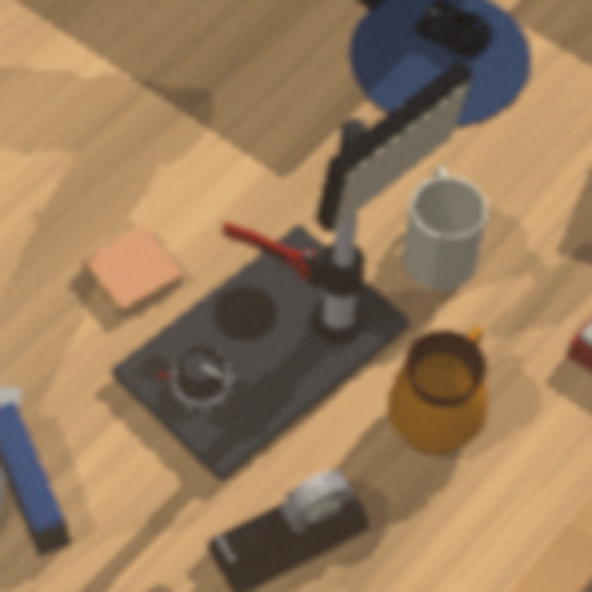

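Crop, with pixels given in the crop (scale 3.7, offset 200,100): the knob is at (204,372), the red mark at (162,374) and the pointer heads right, so the dimmer is roughly 3.7 rad. The lever runs from about (312,268) to its tip at (228,230) and is open. The base corners are near (115,370), (222,475), (410,320) and (300,228). Next I'll move the wrist camera to look from above.

```bash
cat >> h.py <<'E'
def mv(p,yaw=None,s=None):
    "travel/turn in tool axes to TCP p with tool y at world angle yaw (deg), tool down"
    s=s or ctrl.get_state();R=Ro.from_rotvec(s['tool_rot'])
    tr=R.inv().apply(np.array(p)-s['position']);out=[s['time'],'tr',tr.round(4).tolist()]
    if yaw is not None:
        a=np.radians(yaw);y=np.array([np.cos(a),np.sin(a),0]);z=np.array([0,0,-1.]);G=Ro.from_matrix(np.c_[np.cross(y,z),y,z])
        out+=['turn',(R.inv()*G).as_rotvec(degrees=True).round(2).tolist()]
    print(*out)
E
python3 - <<'E'
from h import *
c=cam('scene')
P=[onz(c,(200+u/3.7,100+v/3.7),.022) for u,v in [(115,370),(222,475),(410,320),(300,228)]]
for i in range(4): d=P[(i+1)%4]-P[i];print(P[i].round(3),np.linalg.norm(d[:2]).round(3),np.degrees(np.arctan2(d[1],d[0])).round(1))
print('knob',onz(c,(200+204/3.7,100+360/3.7),.05))
mv([.49,-.06,.36],-9)
E
```

```text
[ 0.459 -0.001  0.022] 0.162 -7.5
[ 0.62  -0.022  0.022] 0.264 83.0
[0.651 0.24  0.022] 0.161 173.9
[0.492 0.257 0.022] 0.26 -97.3
knob [0.53163088 0.05410364 0.05      ]
0.15 tr [0.4251, -0.3987, -0.1237] turn [-0.08, -0.04, -57.4]
```

{"name": "step_arm", "arguments": {"commands": [{"travel": [0.15,-0.14,-0.12],"turn": [0,0,-40]},{"travel": [0.15,-0.14,-0.12],"turn": [0,0,-40]},{"travel": [0.15,-0.14,-0.12],"turn": [0,0,-40]},{"travel": [0.15,-0.14,-0.12],"turn": [0,0,-40]},{"travel": [0.15,-0.14,-0.12],"turn": [0,0,-40]}]}}

```text
time: 0.65
position: [0.3431, -0.4046, 0.3583]
tool_rot: [2.662, 1.665, 0.001]
ft_force: [1.6, 0.3, 1.4]
grip_width: 0.998
grip_force: 0.0
```

```bash
python3 -c "
from h import *
mv([.49,-.06,.36],-8)"
```

```text
0.65 tr [0.3741, -0.0188, -0.0018] turn [0.09, 0.03, -17.97]
```

{"name": "step_arm", "arguments": {"commands": [{"travel": [0.25,-0.012,0],"turn": [0,0,-18]},{"travel": [0.25,-0.012,0],"turn": [0,0,-18]},{"travel": [0.25,-0.012,0],"turn": [0,0,-18]},{"travel": [0.25,-0.012,0],"turn": [0,0,-18]},{"travel": [0.25,-0.012,0],"turn": [0,0,-18]}]}}

```text
time: 1.15
position: [0.4422, -0.1763, 0.3565]
tool_rot: [2.378, 2.052, -0.001]
ft_force: [0.5, 0.7, -1.0]
grip_width: 1.003
grip_force: 0.0
```

```bash
python3 -c "
from h import *
mv([.49,-.06,.36],-8)"
```

```text
1.15 tr [0.1221, 0.0303, -0.0036] turn [0.01, 0.04, -0.42]
```

{"name": "step_arm", "arguments": {"commands": [{"travel": [0.12,0.03,-0.003]},{"travel": [0.12,0.03,-0.003]},{"travel": [0.12,0.03,-0.003]},{"travel": [0.12,0.03,-0.003]},{"travel": [0.12,0.03,-0.003]}]}}

```text
$.commands[0]: bad value
```

Run:
```python
from h import *
import pickle
s=ctrl.get_state();im=ctrl.get_image('wrist')[:,:,::-1];cv2.imwrite('pics/w1.png',im)
pickle.dump(s,open('w1.pkl','wb'))
im=ctrl.get_image('side')[:,:,::-1];cv2.imwrite('pics/s1.png',im)
w=cv2.imread('pics/w1.png');cv2.imwrite('pics/w1b.png',cv2.resize(w,(800,600),interpolation=cv2.INTER_CUBIC))
print(s['position'])
```

```text
[ 0.44217136 -0.17632648  0.35650253]
```

View pics/w1b.png

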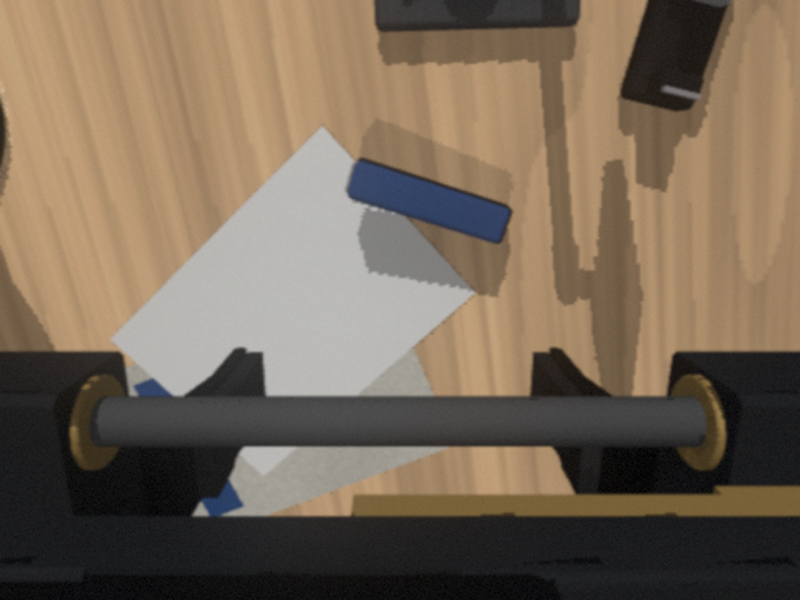

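That move was refused because the turn was missing. In the wrist picture the base's -y edge runs level along the top, at about (380–578, 25) of 800x600, so the tool is aligned with the base. The stapler is at (430,200) and the tape dispenser at (670,50). I'll go further in +y.

{"name": "step_arm", "arguments": {"commands": [{"travel": [0.19,-0.01,-0.003],"turn": [0,0,0]},{"travel": [0.19,-0.01,-0.003],"turn": [0,0,0]},{"travel": [0.19,-0.01,-0.003],"turn": [0,0,0]},{"travel": [0.19,-0.01,-0.003],"turn": [0,0,0]},{"travel": [0.19,-0.01,-0.003],"turn": [0,0,0]}]}}

```text
time: 1.75
position: [0.4597, 0.0178, 0.3601]
tool_rot: [2.367, 2.066, 0.002]
ft_force: [0.4, 0.1, -0.6]
grip_width: 1.0
grip_force: 0.0
```

Run:
```python
from h import *
import pickle
s=ctrl.get_state();im=ctrl.get_image('wrist')[:,:,::-1];cv2.imwrite('pics/w2.png',im)
pickle.dump(s,open('w2.pkl','wb'))
w=cv2.imread('pics/w2.png');cv2.imwrite('pics/w2b.png',cv2.resize(w,(800,600),interpolation=cv2.INTER_CUBIC))
print(s['position'],s['joint_positions'])
```

```text
[0.45965293 0.01776442 0.36005576] [ 0.69522622 -0.12263377 -0.7060661   1.66407781 -0.08041839  1.56982416
 -0.14298336]
```

View pics/w2b.png

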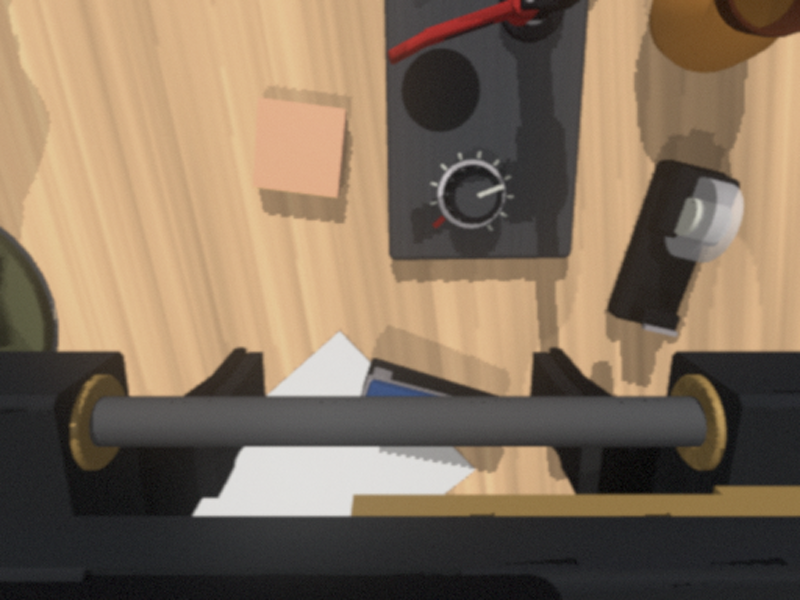

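The wrist view (800x600 scale) shows the knob at (474,192) with its white pointer going to about (503,187). The red mark is at (438,222), the red lever runs from (520,10) to its tip at (393,55), and the base corners are at (390,257) and (570,254). I'll measure these by colour masks and triangulate against the scene camera.

```bash
cat > meas.py <<'E'
from h import *
def red(im):
    b,g,r=[x.astype(int) for x in cv2.split(im)]
    return ((r>90)&(r>2.2*g)&(r>2.2*b)).astype(np.uint8)
def blobs(m,lo=4):
    n,l,st,ce=cv2.connectedComponentsWithStats(m)
    return [(st[i][4],ce[i].round(1),(l==i)) for i in range(1,n) if st[i][4]>=lo]
def ends(mask):
    yx=np.argwhere(mask)[:,::-1];c=yx.mean(0);u=np.linalg.svd(yx-c,full_matrices=False)[2][0];p=(yx-c)@u
    lo=yx[p<=np.percentile(p,4)].mean(0);hi=yx[p>=np.percentile(p,96)].mean(0);return lo,hi
E
python3 - <<'E'
from meas import *
import pickle
s=pickle.load(open('w2.pkl','rb'));cw=cam('wrist',s);cs=cam('scene')
w=cv2.imread('pics/w2.png');sc=cv2.imread('pics/scene0.png')
for a,c,m in blobs(red(w)): print('w',a,c, ends(m) if a>50 else onz(cw,c,.022).round(4))
for a,c,m in blobs(red(sc)):
    if 200<c[0]<320 and 130<c[1]<230: print('s',a,c,ends(m))
# knob: gray rim circles in wrist
g=cv2.cvtColor(w,cv2.COLOR_BGR2GRAY);x0,y0=270,90;sub=cv2.resize(g[y0:160,x0:340],None,fx=6,fy=6,interpolation=cv2.INTER_CUBIC)
ci=cv2.HoughCircles(sub,cv2.HOUGH_GRADIENT,1,40,param1=80,param2=20,minRadius=80,maxRadius=160)
if ci is not None:
    for u,v,r in ci[0][:5]: print('circ',u/6+x0-.4,v/6+y0-.4,r/6)
# base corners
for uv in [(390,257),(570,254)]: print('corner',onz(cw,np.array(uv)/1.5625,.022).round(4))
print('knob tri',tri((cw,np.array((474,191))/1.5625),(cs,(255.1,200.0))))
E
```

```text
w 712 [291.2  16.6] (array([331.72413793,   4.10344828]), array([251.4137931 ,  34.10344828]))
w 19 [280.7 141.6] [0.4995 0.0268 0.022 ]
s 40 [272.9 166. ] (array([262. , 161.5]), array([281. , 170.5]))
circ 302.01666 124.01667 19.016666
corner [4.513e-01 3.000e-04 2.200e-02]
corner [ 0.6158 -0.0196  0.022 ]
knob tri (array([0.5327459 , 0.05089069, 0.0355386 ]), [np.float64(0.0008918029090087232), np.float64(0.0008918029090086487)])
```

Run:
```python
from meas import *
import pickle
s=pickle.load(open('w2.pkl','rb'));cw=cam('wrist',s);cs=cam('scene')
print('knob skirt',onz(cw,(302,124),.025).round(4))
print('tip tri',tri((cw,(251.4,34.1)),(cs,(262,161.5))))
print('tip z.12',onz(cw,(251.4,34.1),.12).round(4),'inner',onz(cw,(331.7,4.1),.12).round(4))
a=np.radians(-6.9);R=np.array([[np.cos(a),-np.sin(a)],[np.sin(a),np.cos(a)]]);O=np.array([.550,.124])
for n,p in dict(knob=(-10,-75),pivot=(8,53),col=(35,75),end=(8-.929*94,53-.37*94)).items(): print(n,(O+R@np.array(p)/1000).round(4))
p=onz(cw,np.array((503,187))/1.5625,.05)-onz(cw,np.array((474,192))/1.5625,.05);print('ptr deg',np.degrees(np.arctan2(p[1],p[0])))
```

```text
knob skirt [0.5314 0.0473 0.025 ]
tip tri (array([0.47699895, 0.15599635, 0.11847568]), [np.float64(0.0016562089208157558), np.float64(0.0016562089208157138)])
tip z.12 [0.476  0.1544 0.12  ] inner [0.5615 0.1713 0.12  ]
knob [0.5311 0.0507]
pivot [0.5643 0.1757]
col [0.5938 0.1943]
end [0.4734 0.1516]
ptr deg 1.8208020945149272
```

```bash
cat >> h.py <<'E'
a=np.radians(-6.9);RB=np.array([[np.cos(a),-np.sin(a)],[np.sin(a),np.cos(a)]]);O=np.array([.550,.124])
def b2w(p,z): return np.r_[O+RB@np.array(p)/1000,z]
def tcp_for(q,extra=0,r=None):
    t=1.95-q;d=np.array([-np.sin(t),np.cos(t)]);n=np.array([-np.cos(t),-np.sin(t)])
    r=r or np.interp(q,[0,1.5],[78,84])
    off=4+2.5+7.5*abs(n[0])+9.5*abs(n[1])+extra
    return np.array([8,53])+r*d+off*n-np.array([51,0])
E
python3 - <<'E'
from h import *
P=[('pre',tcp_for(0,20))]+[(q,tcp_for(q)) for q in (0,.3,.6,.9,1.2,1.4,1.6,1.75,1.9,1.95)]
for n,p in P: print(n,p.round(1),b2w(p,.112).round(3))
mv(b2w(P[0][1],.112),-6.9)
E
```

```text
pre [-101.4  -11.3] [0.448 0.125 0.112]
0 [-108.8    7.3] [0.443 0.144 0.112]
0.3 [-120.6   30.2] [0.434 0.168 0.112]
0.6 [-125.3   53.6] [0.432 0.192 0.112]
0.9 [-123.    77.6] [0.437 0.216 0.112]
1.2 [-112.9  101. ] [0.45  0.238 0.112]
1.4 [-101.9  114.9] [0.463 0.25  0.112]
1.6 [-87.6 126.1] [0.478 0.26  0.112]
1.75 [-75.1 132.2] [0.491 0.264 0.112]
1.9 [-61.6 136.2] [0.505 0.267 0.112]
1.95 [-57. 137.] [0.51  0.267 0.112]
1.8 tr [0.1087, -0.0273, 0.2477] turn [0.04, 0.04, -1.15]
```

{"name": "step_arm", "arguments": {"commands": [{"travel": [0.108,-0.027,0.15],"turn": [0,0,-1]},{"travel": [0.108,-0.027,0.15],"turn": [0,0,-1]},{"travel": [0.108,-0.027,0.15],"turn": [0,0,-1]},{"travel": [0.108,-0.027,0.15],"turn": [0,0,-1]},{"travel": [0.108,-0.027,0.15],"turn": [0,0,-1]}]}}

```text
time: 2.3
position: [0.4456, 0.1225, 0.2056]
tool_rot: [-2.353, -2.074, 0.009]
ft_force: [-1.1, -0.1, 0.0]
grip_width: 1.001
grip_force: 0.0
```

{"name": "step_arm", "arguments": {"commands": [{"travel": [0,0,0.05],"turn": [0,0,0]},{"travel": [0,0,0.098],"turn": [0,0,0]},{"travel": [0,0,0.098],"turn": [0,0,0]}]}}

```text
time: 2.6
position: [0.4452, 0.1184, 0.1069]
tool_rot: [-2.358, -2.066, 0.014]
ft_force: [-0.9, 0.8, -0.5]
grip_width: 1.0
grip_force: 0.0
```

Run:
```python
from h import *
s=ctrl.get_state();print(s['position'],s['joint_positions'].round(2))
for q in (0,.2,.4,.6,.8,1.0,1.2): mv(b2w(tcp_for(q),.112),-6.9,s)
cv2.imwrite('pics/w3.png',cv2.resize(ctrl.get_image('wrist')[:,:,::-1],(800,600)))
```

```text
[0.44515089 0.11837371 0.10690572] [ 0.56  0.1  -0.9   2.03  0.09  1.07 -0.51]
2.6 tr [0.0254, -0.0057, -0.0051] turn [-0.61, 0.14, -0.65]
2.6 tr [0.0401, -0.0146, -0.005] turn [-0.61, 0.14, -0.65]
2.6 tr [0.0564, -0.0202, -0.005] turn [-0.61, 0.14, -0.65]
2.6 tr [0.0715, -0.0227, -0.005] turn [-0.61, 0.14, -0.65]
2.6 tr [0.0874, -0.0222, -0.0051] turn [-0.61, 0.14, -0.65]
2.6 tr [0.1035, -0.0183, -0.0052] turn [-0.61, 0.14, -0.65]
2.6 tr [0.1191, -0.0109, -0.0053] turn [-0.61, 0.14, -0.65]
```

View pics/w3.png

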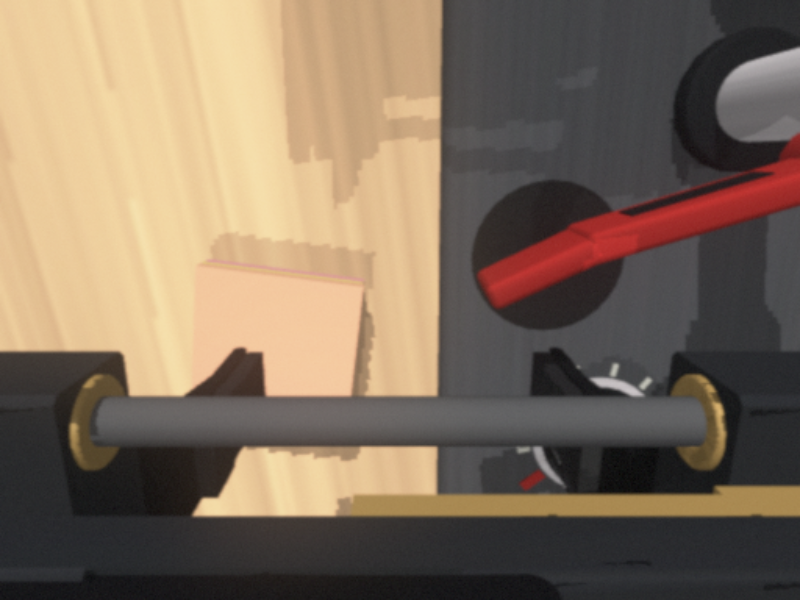

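Wrist view: the lever tip is at (490,290), and the right finger at (570,400) is south of the lever and clear of it. That matches the plan, so I'll push now.

{"name": "step_arm", "arguments": {"commands": [{"travel": [0.025,-0.006,-0.004],"turn": [-0.6,0,-0.6]},{"travel": [0.04,-0.015,-0.005],"turn": [-0.6,0,-0.6]},{"travel": [0.056,-0.02,-0.005],"turn": [-0.6,0,-0.6]},{"travel": [0.071,-0.023,-0.005],"turn": [-0.6,0,-0.6]},{"travel": [0.071,-0.023,-0.005],"turn": [-0.6,0,-0.6]}]}}

```text
time: 3.15
position: [0.438, 0.1956, 0.1199]
tool_rot: [2.341, 2.078, 0.017]
ft_force: [-0.6, -3.0, 2.4]
grip_width: 0.998
grip_force: 1.1
```

Run:
```python
from h import *
s=ctrl.get_state();print(s['position'],s['ft_force'])
for q in (.6,.8,1.0,1.2,1.4,1.6,1.75,1.95): mv(b2w(tcp_for(q),.112),-6.9,s)
```

```text
[0.43795269 0.1955674  0.11991377] [-0.62755606 -2.99068551  2.39244877]
3.15 tr [-0.004, -0.0056, 0.0078] turn [0.91, -0.03, 0.09]
3.15 tr [0.0119, -0.0048, 0.0078] turn [0.91, -0.03, 0.09]
3.15 tr [0.028, -0.0008, 0.0079] turn [0.91, -0.03, 0.09]
3.15 tr [0.0434, 0.0068, 0.008] turn [0.91, -0.03, 0.09]
3.15 tr [0.0573, 0.0179, 0.0082] turn [0.91, -0.03, 0.09]
3.15 tr [0.0685, 0.0322, 0.0085] turn [0.91, -0.03, 0.09]
3.15 tr [0.0745, 0.0447, 0.0087] turn [0.91, -0.03, 0.09]
3.15 tr [0.0793, 0.0628, 0.0089] turn [0.91, -0.03, 0.09]
```

{"name": "step_arm", "arguments": {"commands": [{"travel": [0.012,-0.005,0.003],"turn": [0,0,0]},{"travel": [0.028,-0.001,0.003],"turn": [0,0,0]},{"travel": [0.043,0.007,0.003],"turn": [0,0,0]},{"travel": [0.057,0.018,0.003],"turn": [0,0,0]},{"travel": [0.057,0.018,0.003],"turn": [0,0,0]}]}}

```text
time: 3.65
position: [0.4621, 0.2501, 0.1155]
tool_rot: [2.345, 2.08, 0.015]
ft_force: [-1.0, 0.5, 0.9]
grip_width: 1.0
grip_force: 0.3
```

Run:
```python
from h import *
s=ctrl.get_state();print(s['position'],s['ft_force'])
for q in (1.4,1.6,1.75,1.9,1.95): mv(b2w(tcp_for(q),.112),-6.9,s)
mv(b2w(tcp_for(1.95,-4),.112),-6.9,s)
cv2.imwrite('pics/w4.png',cv2.resize(ctrl.get_image('wrist')[:,:,::-1],(600,450)))
```

```text
[0.46212057 0.25014898 0.11550385] [-1.04691513  0.47604844  0.9197446 ]
3.65 tr [0.0002, 0.0004, 0.0035] turn [0.68, -0.14, 0.04]
3.65 tr [0.0114, 0.0148, 0.0037] turn [0.68, -0.14, 0.04]
3.65 tr [0.0175, 0.0273, 0.0039] turn [0.68, -0.14, 0.04]
3.65 tr [0.0215, 0.0407, 0.004] turn [0.68, -0.14, 0.04]
3.65 tr [0.0223, 0.0454, 0.0041] turn [0.68, -0.14, 0.04]
3.65 tr [0.0223, 0.0494, 0.0041] turn [0.68, -0.14, 0.04]
```

View pics/w4.png

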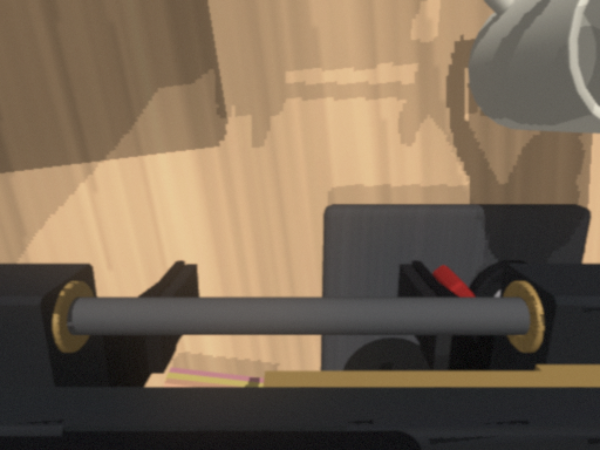

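The red lever end is at (450,280), against the outer back of the right finger at (420,300). I'll carry on over centre.

{"name": "step_arm", "arguments": {"commands": [{"travel": [0.011,0.014,0.003],"turn": [0,0,0]},{"travel": [0.017,0.027,0.003],"turn": [0,0,0]},{"travel": [0.021,0.04,0.003],"turn": [0,0,0]},{"travel": [0.022,0.046,0.003],"turn": [0,0,0]},{"travel": [0.022,0.046,0.003],"turn": [0,0,0]}]}}

```text
time: 4.2
position: [0.5089, 0.2651, 0.1118]
tool_rot: [2.345, 2.078, 0.011]
ft_force: [0.3, -0.1, -0.3]
grip_width: 1.003
grip_force: 0.0
```

Run:
```python
from meas import *
s=ctrl.get_state();print(s['position'],s['ft_force'])
mv(b2w(tcp_for(1.95),.112),-6.9,s)
cs=cam('scene')
im=ctrl.get_image('scene')[:,:,::-1].copy();cv2.imwrite('pics/sc5.png',im)
for a,c,m in blobs(red(im)):
    if 200<c[0]<340 and 100<c[1]<230: print(a,c,ends(m) if a>8 else '')
print(proj(cs,b2w((8,53),.13)),proj(cs,b2w((3,147),.13)))
```

```text
[0.5088871  0.26506782 0.11176994] [ 0.26827323 -0.11921453 -0.28658327]
4.2 tr [0.0019, 0.0008, -0.0002] turn [0.63, 0.0, 0.01]
[283.35233112 169.04340855] [300.60617715 153.9139585 ]
```

No force is left, so it has snapped over. I'll back off towards the robot, rise and check.

{"name": "step_arm", "arguments": {"commands": [{"travel": [0,-0.05,0],"turn": [0,0,0]},{"travel": [0,-0.07,-0.03],"turn": [0,0,0]},{"travel": [-0.02,-0.07,-0.08],"turn": [0,0,0]},{"travel": [-0.06,-0.07,-0.11],"turn": [0,0,0]},{"travel": [-0.1,-0.07,-0.13],"turn": [0,0,0]}]}}

```text
time: 4.75
position: [0.4246, 0.176, 0.2423]
tool_rot: [2.338, 2.084, 0.014]
ft_force: [1.6, -1.6, -0.2]
grip_width: 1.003
grip_force: 0.0
```

Run:
```python
from meas import *
s=ctrl.get_state();print(s['position'],s['joint_positions'].round(2))
w=ctrl.get_image('wrist')[:,:,::-1].copy();cv2.imwrite('pics/w6.png',w);cw=cam('wrist',s)
for a,c,m in blobs(red(w),30):
    e=ends(m);P=[onz(cw,x,.12) for x in e];d=P[0]-P[1];print(a,c,P,np.degrees(np.arctan2(d[1],d[0])))
print('expected',b2w((8,53),.12),b2w((3,147),.12), 'px',proj(cw,b2w((8,53),.12)),proj(cw,b2w((3,147),.12)))
mv(np.r_[.45,.05,.24],-6.9,s)
```

```text
[0.42456475 0.17596163 0.24232136] [ 0.57 -0.11 -0.95  1.87 -0.09  1.33 -0.47]
2053 [431.5 124.5] [array([0.57389364, 0.26341315, 0.12      ]), array([0.5645246, 0.1627953, 0.12     ])] 84.68023912728877
expected [0.56430931 0.17565504 0.12      ] [0.57063839 0.26957492 0.12      ] px [423.63568    170.00758719] [433.72914983  45.01933239]
4.75 tr [-0.1222, 0.0396, 0.0028] turn [0.74, -0.01, 0.34]
```

View pics/w6.png

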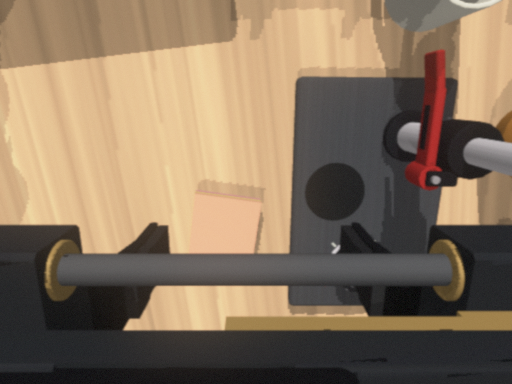

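The lever lies along base +y, from (430,178) to (435,55). It measures 84.7° against an expected 83.1°, so it is closed. Next I'll move towards the knob and pre-rotate the hand.

{"name": "step_arm", "arguments": {"commands": [{"travel": [-0.12,0.03,0],"turn": [0,0,42]},{"travel": [-0.12,0.03,0],"turn": [0,0,42]},{"travel": [-0.12,0.03,0],"turn": [0,0,42]},{"travel": [-0.12,0.03,0],"turn": [0,0,42]},{"travel": [-0.12,0.03,0],"turn": [0,0,42]}]}}

```text
time: 5.3
position: [0.4402, 0.0517, 0.2403]
tool_rot: [2.94, 1.091, 0.013]
ft_force: [-0.4, -0.1, -0.6]
grip_width: 0.999
grip_force: 0.0
```

{"name": "step_arm", "arguments": {"commands": [{"travel": [0,0,0],"turn": [0,0,42]},{"travel": [0,0,0],"turn": [0,0,42]},{"travel": [0,0,0],"turn": [0,0,42]},{"travel": [0,0,0],"turn": [0,0,42]},{"travel": [0,0,0],"turn": [0,0,42]}]}}

```text
time: 5.8
position: [0.4401, 0.0529, 0.2403]
tool_rot: [3.139, -0.031, 0.015]
ft_force: [-0.2, 0.2, 1.0]
grip_width: 1.0
grip_force: 0.0
```

Run:
```python
from meas import *
s=ctrl.get_state();print(s['position'],s['joint_positions'].round(2))
w=ctrl.get_image('wrist')[:,:,::-1].copy();cv2.imwrite('pics/w7.png',w);cw=cam('wrist',s)
print(proj(cw,[.531,.049,.05]))
mv([.531,.049,.14],-110,s)
```

```text
[0.44011863 0.05289271 0.24026886] [ 0.83 -0.16 -0.91  1.91 -0.13  1.33 -1.63]
[256.08649555  79.79553445]
5.8 tr [0.09, 0.0019, 0.1011] turn [0.03, -0.57, 18.88]
```

Run:
```python
from meas import *
s=ctrl.get_state();cw=cam('wrist',s);w=cv2.imread('pics/w7.png')
g=cv2.cvtColor(w,cv2.COLOR_BGR2GRAY);x0,y0=196,25;f=5
sub=cv2.resize(g[y0:y0+120,x0:x0+120],None,fx=f,fy=f,interpolation=cv2.INTER_CUBIC)
# white marks/pointer/ring
m=((sub>150)*255).astype(np.uint8)
for a,c,mm in blobs((m>0).astype(np.uint8),40): print(a,(c/f+[x0,y0]).round(1))
for a,c,mm in blobs(red(w),8):
  if 190<c[0]<320 and c[1]<150: print('red',c,onz(cw,c,.022))
ci=cv2.HoughCircles(sub,cv2.HOUGH_GRADIENT,1,10,param1=80,param2=25,minRadius=80,maxRadius=250)
if ci is not None:
    for u,v,r in ci[0][:6]:
        uv=(u/f+x0,v/f+y0);print('circ',uv,r/f,onz(cw,uv,.025).round(4),onz(cw,uv,.05).round(4))
cv2.imwrite('pics/k7.png',sub)
```

```text
597 [269.9  55.8]
2593 [254.8  66.2]
109 [278.2  55.5]
233 [233.3  57.5]
8119 [244.1  92.1]
218 [225.2  72.6]
172 [285.1  79.1]
76 [284.9  87.1]
238 [224.7  89.9]
314 [232.5 104.8]
307 [245.6 114.5]
313 [261.4 116.9]
red [277.8 113.4] [0.49888091 0.02635736 0.022     ]
circ (np.float32(259.3), np.float32(81.5)) 26.98 [0.531  0.0451 0.025 ] [0.5295 0.0455 0.05  ]
circ (np.float32(257.9), np.float32(83.1)) 29.52 [0.5295 0.0465 0.025 ] [0.5281 0.0469 0.05  ]
circ (np.float32(255.9), np.float32(81.5)) 27.52 [0.5311 0.0485 0.025 ] [0.5295 0.0487 0.05  ]
circ (np.float32(258.3), np.float32(79.7)) 28.74 [0.5328 0.046  0.025 ] [0.5311 0.0464 0.05  ]
circ (np.float32(251.9), np.float32(81.7)) 30.779999 [0.531  0.0526 0.025 ] [0.5295 0.0525 0.05  ]
circ (np.float32(262.9), np.float32(81.9)) 29.64 [0.5305 0.0414 0.025 ] [0.529  0.0421 0.05  ]
```

View pics/k7.png

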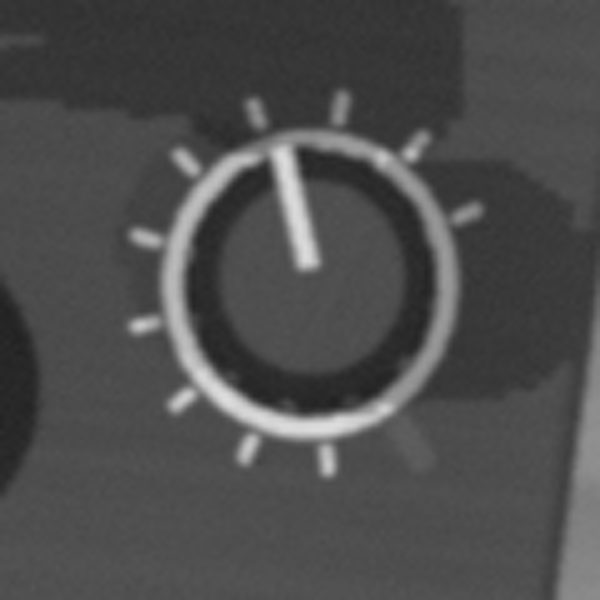

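Knob crop: the skirt centre is at (310,283) of the crop, which gives the world point (0.531, 0.047). The pointer goes to (283,150) and the red mark is at (415,455), so about 199° anticlockwise is needed. I'll go over the knob.

{"name": "step_arm", "arguments": {"commands": [{"travel": [0.091,0.004,0.1],"turn": [0,-0.5,15]},{"travel": [0.091,0.004,0.1],"turn": [0,-0.5,15]},{"travel": [0.091,0.004,0.1],"turn": [0,-0.5,15]},{"travel": [0.091,0.004,0.1],"turn": [0,-0.5,15]},{"travel": [0.091,0.004,0.1],"turn": [0,-0.5,15]}]}}

```text
time: 6.35
position: [0.5315, 0.0479, 0.1394]
tool_rot: [-3.109, 0.427, 0.007]
ft_force: [-0.4, 0.8, 0.6]
grip_width: 1.002
grip_force: 0.0
```

Run:
```python
from meas import *
s=ctrl.get_state();print(s['position'],s['joint_positions'].round(2))
mv([.531,.047,.045],-106,s)
```

```text
[0.53149503 0.04794033 0.1393693 ] [ 0.75  0.29 -1.    1.83  0.26  1.17 -2.18]
6.35 tr [0.0003, 0.0013, 0.0944] turn [-0.15, 0.29, 0.34]
```

{"name": "step_arm", "arguments": {"commands": [{"travel": [0,0.001,0.05],"turn": [0,0,0]},{"travel": [0,0.001,0.08],"turn": [0,0,0]},{"travel": [0,0.001,0.093],"turn": [0,0,0]},{"travel": [0,0.001,0.093],"turn": [0,0,0]}]}}

```text
time: 6.75
position: [0.5323, 0.0459, 0.05]
tool_rot: [3.11, -0.429, 0.005]
ft_force: [-0.1, 0.1, 0.7]
grip_width: 0.999
grip_force: 0.0
```

{"name": "step_arm", "arguments": {"commands": [{"travel": [0,0,0],"turn": [0,0,0]},{"travel": [0,0,0],"turn": [0,0,0]},{"travel": [0,0,0],"turn": [0,0,0]},{"travel": [0,0,0],"turn": [0,0,0]},{"travel": [0,0,0],"turn": [0,0,0]}], "gripper": 0.35, "force": 12}}

```text
time: 7.25
position: [0.5331, 0.0461, 0.0491]
tool_rot: [-3.112, 0.432, -0.004]
ft_force: [-0.6, 0.4, -0.7]
grip_width: 0.632
grip_force: 0.0
```

{"name": "step_arm", "arguments": {"commands": [{"travel": [0,0,0],"turn": [0,0,0]},{"travel": [0,0,0],"turn": [0,0,0]},{"travel": [0,0,0],"turn": [0,0,0]}]}}

```text
time: 7.55
position: [0.533, 0.0465, 0.0489]
tool_rot: [-3.111, 0.432, -0.003]
ft_force: [0.6, 0.7, 1.0]
grip_width: 0.534
grip_force: 12.0
```

It is gripped at about 46.5 mm, which matches the knob. Now I'll turn it anticlockwise.

{"name": "step_arm", "arguments": {"commands": [{"travel": [0,0,0],"turn": [0,0,-8]},{"travel": [0,0,0],"turn": [0,0,-16]},{"travel": [0,0,0],"turn": [0,0,-24]},{"travel": [0,0,0],"turn": [0,0,-32]},{"travel": [0,0,0],"turn": [0,0,-40]}]}}

```text
time: 8.05
position: [0.5329, 0.0482, 0.0489]
tool_rot: [-3.067, -0.668, -0.005]
ft_force: [-0.5, 4.1, -0.7]
grip_width: 0.533
grip_force: 12.0
```

{"name": "step_arm", "arguments": {"commands": [{"travel": [0,0,0],"turn": [0,0,-8]},{"travel": [0,0,0],"turn": [0,0,-16]},{"travel": [0,0,0],"turn": [0,0,-24]},{"travel": [0,0,0],"turn": [0,0,-32]},{"travel": [0,0,0],"turn": [0,0,-40]}]}}

```text
time: 8.55
position: [0.5317, 0.0495, 0.0488]
tool_rot: [-2.652, -1.677, -0.004]
ft_force: [-3.3, 6.1, 1.8]
grip_width: 0.538
grip_force: 12.0
```

Run:
```python
from meas import *
s=ctrl.get_state();print(s['position'],s['joint_positions'].round(2),s['torque'],s['ft_force'])
mv([.5315,.0465,.047],0,s)
```

```text
[0.53166095 0.04949402 0.04884027] [ 0.86  0.57 -1.22  1.91  0.6   1.09 -1.04] [ 1.44154865  0.71473499 -0.03948659] [-3.29200027  6.06851034  1.80062081]
8.55 tr [-0.0028, 0.0011, 0.0018] turn [-0.05, -0.25, -25.37]
```

{"name": "step_arm", "arguments": {"commands": [{"travel": [0.001,-0.002,0],"turn": [0,0,-8]},{"travel": [0.001,-0.002,0],"turn": [0,0,-16]},{"travel": [0.001,-0.002,0],"turn": [0,0,-24]},{"travel": [0.001,-0.002,0],"turn": [0,0,-32]},{"travel": [0.001,-0.002,0],"turn": [0,0,-40]}]}}

```text
time: 9.05
position: [0.5299, 0.0498, 0.0488]
tool_rot: [-1.92, -2.484, -0.001]
ft_force: [-5.3, 3.8, 5.1]
grip_width: 0.535
grip_force: 12.0
```

{"name": "step_arm", "arguments": {"commands": [{"travel": [0,0,0],"turn": [0,0,-8]},{"travel": [0,0,0],"turn": [0,0,-16]},{"travel": [0,0,0],"turn": [0,0,-24]},{"travel": [0,0,0],"turn": [0,0,-32]},{"travel": [0,0,0],"turn": [0,0,-40]}]}}

```text
time: 9.55
position: [0.5285, 0.0488, 0.0487]
tool_rot: [-0.955, -2.988, 0.003]
ft_force: [-9.7, 1.3, 11.0]
grip_width: 0.534
grip_force: 12.0
```

Run:
```python
from meas import *
s=ctrl.get_state();print(s['position'],s['joint_positions'].round(2),s['torque'],s['ft_force'])
mv([.5315,.0465,.047],90,s)
```

```text
[0.52848468 0.04880047 0.04873195] [ 0.93  0.7  -1.36  1.91  0.75  1.18  0.25] [ 0.11634432  1.91108979 -0.0753712 ] [-9.74502252  1.26221793 10.98573735]
9.55 tr [-0.0038, -0.0001, 0.0017] turn [-0.11, -0.25, -35.43]
```

j3 is at -1.36, close to its -1.38 limit. I'll release, turn the hand back while open, and regrip for the last 40°.

{"name": "step_arm", "arguments": {"commands": [{"travel": [0,0,0],"turn": [0,0,0]},{"travel": [0,0,0],"turn": [0,0,0]},{"travel": [0,0,0],"turn": [0,0,0]},{"travel": [0,0,0],"turn": [0,0,0]},{"travel": [0,0,0],"turn": [0,0,0]}], "gripper": 1.0}}

```text
time: 10.05
position: [0.5317, 0.0478, 0.0487]
tool_rot: [0.966, 2.987, 0.001]
ft_force: [0.1, -0.3, -0.4]
grip_width: 0.902
grip_force: 0.0
```

{"name": "step_arm", "arguments": {"commands": [{"travel": [0,0,0],"turn": [0,0,40]},{"travel": [0,0,0],"turn": [0,0,40]},{"travel": [0,0,0],"turn": [0,0,40]},{"travel": [0,0,0],"turn": [0,0,40]},{"travel": [0,0,0],"turn": [0,0,40]}]}}

```text
time: 10.55
position: [0.5316, 0.0479, 0.0489]
tool_rot: [1.935, 2.472, 0.002]
ft_force: [-0.1, 0.4, -0.3]
grip_width: 1.002
grip_force: 0.0
```

{"name": "step_arm", "arguments": {"commands": [{"travel": [0,0,0],"turn": [0,0,40]},{"travel": [0,0,0],"turn": [0,0,40]},{"travel": [0,0,0],"turn": [0,0,40]},{"travel": [0,0,0],"turn": [0,0,40]},{"travel": [0,0,0],"turn": [0,0,40]}]}}

```text
time: 11.05
position: [0.5316, 0.0479, 0.0489]
tool_rot: [2.664, 1.661, 0.003]
ft_force: [0.0, 0.1, 0.9]
grip_width: 0.996
grip_force: 0.0
```

Run:
```python
from meas import *
s=ctrl.get_state();print(s['position'],s['joint_positions'].round(2),s['ft_force'])
mv([.531,.0475,.047],-26,s)
```

```text
[0.53160754 0.04792948 0.04888238] [ 0.78  0.48 -1.09  1.91  0.5   1.05 -0.98] [0.04559536 0.13302417 0.91448461]
11.05 tr [-0.0007, -0.0004, 0.0019] turn [0.13, -0.03, -0.11]
```

{"name": "step_arm", "arguments": {"commands": [{"travel": [-0.001,-0.001,0.001],"turn": [0,0,0]},{"travel": [-0.001,-0.001,0.001],"turn": [0,0,0]},{"travel": [-0.001,-0.001,0.001],"turn": [0,0,0]},{"travel": [-0.001,-0.001,0.001],"turn": [0,0,0]},{"travel": [-0.001,-0.001,0.001],"turn": [0,0,0]}], "gripper": 0.35, "force": 10}}

```text
time: 11.55
position: [0.5302, 0.0475, 0.0477]
tool_rot: [2.66, 1.67, 0.002]
ft_force: [-0.5, -0.5, 0.3]
grip_width: 0.629
grip_force: 0.0
```

{"name": "step_arm", "arguments": {"commands": [{"travel": [0,0,0],"turn": [0,0,0]},{"travel": [0,0,0],"turn": [0,0,0]},{"travel": [0,0,0],"turn": [0,0,0]}]}}

```text
time: 11.85
position: [0.5304, 0.0473, 0.0477]
tool_rot: [2.66, 1.669, 0.003]
ft_force: [1.6, -0.3, -2.0]
grip_width: 0.531
grip_force: 10.0
```

{"name": "step_arm", "arguments": {"commands": [{"travel": [0,0,0],"turn": [0,0,-8]},{"travel": [0,0,0],"turn": [0,0,-16]},{"travel": [0,0,0],"turn": [0,0,-24]},{"travel": [0,0,0],"turn": [0,0,-30]},{"travel": [0,0,0],"turn": [0,0,-35]}]}}

```text
time: 12.35
position: [0.5304, 0.0473, 0.0477]
tool_rot: [2.031, 2.395, 0.002]
ft_force: [2.3, 0.1, -1.1]
grip_width: 0.537
grip_force: 10.0
```

Run:
```python
from meas import *
s=ctrl.get_state();print(s['position'],s['joint_positions'].round(2),s['torque'],s['ft_force'])
mv([.531,.0475,.047],8,s)
```

```text
[0.53039435 0.04732107 0.04773173] [ 0.86  0.57 -1.22  1.92  0.6   1.09 -0.44] [ 0.00927705 -0.26985454 -0.04706879] [ 2.30311999  0.12357652 -1.13155876]
12.35 tr [0.0001, 0.0006, 0.0007] turn [0.12, 0.02, 1.41]
```

Well centred now. I'll turn on to the end stop and watch the moment.

{"name": "step_arm", "arguments": {"commands": [{"travel": [0,0,0],"turn": [0,0,-4]},{"travel": [0,0,0],"turn": [0,0,-8]},{"travel": [0,0,0],"turn": [0,0,-12]},{"travel": [0,0,0],"turn": [0,0,-16]},{"travel": [0,0,0],"turn": [0,0,-18]}]}}

```text
time: 12.85
position: [0.5305, 0.0471, 0.0477]
tool_rot: [1.635, 2.681, 0.002]
ft_force: [1.8, -0.1, -0.2]
grip_width: 0.534
grip_force: 10.0
```

Run:
```python
from meas import *
s=ctrl.get_state();print(s['position'],s['joint_positions'].round(2),s['torque'],s['ft_force'])
mv([.531,.0475,.047],20,s)
```

```text
[0.53049449 0.04710745 0.04770813] [ 0.9   0.61 -1.27  1.92  0.66  1.12 -0.17] [-0.0017753  -0.32605195 -0.36660108] [ 1.79370193 -0.12367797 -0.22596502]
12.85 tr [0.0001, 0.0006, 0.0007] turn [0.11, 0.04, 7.23]
```

The moment is now -0.37 N m, so the knob is at its stop. I'll release, rise and verify.

{"name": "step_arm", "arguments": {"commands": [{"travel": [0,0,0],"turn": [0,0,0]},{"travel": [0,0,0],"turn": [0,0,0]},{"travel": [0,0,0],"turn": [0,0,0]},{"travel": [0,0,0],"turn": [0,0,0]},{"travel": [0,0,0],"turn": [0,0,0]}], "gripper": 1.0}}

```text
time: 13.35
position: [0.5301, 0.0475, 0.0477]
tool_rot: [1.636, 2.68, 0.001]
ft_force: [0.2, 0.0, 0.2]
grip_width: 0.911
grip_force: 0.0
```

{"name": "step_arm", "arguments": {"commands": [{"travel": [0,0,-0.05],"turn": [0,0,0]},{"travel": [0,0,-0.1],"turn": [0,0,0]},{"travel": [0,0,-0.12],"turn": [0,0,20]},{"travel": [0,0,-0.12],"turn": [0,0,20]},{"travel": [0,0,-0.12],"turn": [0,0,20]}]}}

```text
time: 13.85
position: [0.5305, 0.0475, 0.1689]
tool_rot: [2.08, 2.349, 0.002]
ft_force: [0.1, -0.0, -1.2]
grip_width: 0.998
grip_force: 0.0
```

Run:
```python
from meas import *
s=ctrl.get_state();print(s['position'],s['joint_positions'].round(2))
mv([.49,-.04,.26],-26,s)
```

```text
[0.53052375 0.04750378 0.16894045] [ 0.97  0.37 -1.3   1.8   0.38  1.25 -0.32]
13.85 tr [-0.0822, -0.0504, -0.0911] turn [0.25, 0.05, 32.94]
```

{"name": "step_arm", "arguments": {"commands": [{"travel": [-0.08,-0.05,-0.09],"turn": [0,0,33]},{"travel": [-0.08,-0.05,-0.09],"turn": [0,0,33]},{"travel": [-0.08,-0.05,-0.09],"turn": [0,0,33]},{"travel": [-0.08,-0.05,-0.09],"turn": [0,0,33]},{"travel": [-0.08,-0.05,-0.09],"turn": [0,0,33]}]}}

```text
time: 14.35
position: [0.4902, -0.0393, 0.2582]
tool_rot: [2.661, 1.663, 0.001]
ft_force: [-0.2, 0.9, 0.1]
grip_width: 0.999
grip_force: 0.0
```

Run:
```python
from meas import *
s=ctrl.get_state();print(s['position'],s['ft_force'])
w=ctrl.get_image('wrist')[:,:,::-1].copy();cv2.imwrite('pics/w8.png',w);cw=cam('wrist',s)
k=proj(cw,[.5305,.0475,.045]).round().astype(int);print(k)
for a,c,m in blobs(red(w),8):
    P=[onz(cw,x,.12) for x in ends(m)];d=P[0]-P[1];print('red',a,c,onz(cw,c,.022).round(3),np.degrees(np.arctan2(d[1],d[0])))
sc=ctrl.get_image('scene')[:,:,::-1].copy()
old=cv2.imread('pics/scene0.png');cs=cam('scene')
# column: panel shift by template match between before/after
t=old[118:165,286:330];r=cv2.matchTemplate(sc[100:180,270:345],t,cv2.TM_CCOEFF_NORMED);print('panel',cv2.minMaxLoc(r)[1::2],'expect (16,18)')
A=cv2.resize(w[max(k[1]-55,0):k[1]+55,k[0]-55:k[0]+55],(400,400),interpolation=cv2.INTER_CUBIC)
B=cv2.resize(sc[100:260,200:360],(400,400),interpolation=cv2.INTER_CUBIC)
cv2.imwrite('pics/fin.png',np.hstack([A,B]))
```

```text
[ 0.49023396 -0.03929759  0.25821842] [-0.17305707  0.94628934  0.12521556]
[251  74]
red 44 [233.8 106.7] [0.499 0.027 0.022] 25.725846040661942
panel (0.9654408693313599, (16, 18)) expect (16,18)
```

View pics/fin.png

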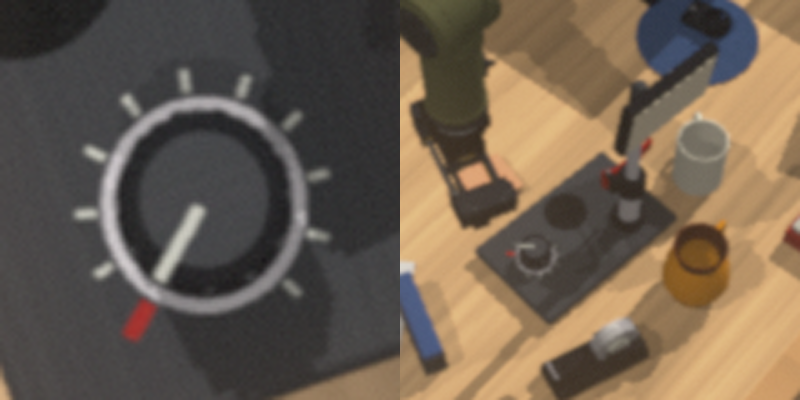

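The pointer at (160,275) lines up with the red mark at (140,320). The lever is closed behind the tube, around (630,165). The panel matches its starting pixel position, the other things haven't moved, and the arm is clear.

```bash
python3 -c "
from bench import ctrl
print(ctrl.close_job())"
```

```text
the job is handed in; nothing more can be done
None
```

I flipped the lock lever fully closed and turned the dimmer to its off stop. In the final images the column and the other things on the desk stood where they were, and I handed the job in at about 14.5 s; no verdict came back.

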